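# Unclamp the finished brass stand at the goldsmith's bench

### The arm

A 7-joint arm with a two-finger parallel gripper is mounted at the origin on the work surface. World frame = base frame: x ahead of the robot, y to its left, z up, the work surface at z = 0. Lengths are in m, angles in rad, forces in N, time in s.
With the tool pointing down it reaches from about 0.4 to 0.85 m from the base axis. Payload 4.4 kg.
Tool frame: the origin (TCP) lies between the finger pads; the fingertips stand ahead of it and the grasp point (between the pads) lies 5 mm behind it (robot.tip_reach is the z of the fingertips in the tool frame, in m); z points along the fingers, y is the line along which they close (so a half turn about z gives the same grasp; the last joint's range is limited). The gripper opens to 94 mm and grips with 3 to 60 N. Pads are 16 mm wide; open, the fingers measure 119 mm over their backs; the gripper's body (75 mm by 177 mm) begins 78 mm behind the grasp point.
Start: joints at [-1.304, 0.628, 0.038, 1.517, -0.027, 0.996, -0.02], TCP at [0.212, 0.614, 0.219] pointing down, gripper open.
Joint ranges: [-3.06, 3.06], [-0.37, 2.12], [-1.25, 1.32], [0.18, 2.47], [-1.1, 4.24], [0.23, 1.98], [-2.94, 2.94]. Speed limits (rad/s): [2.57, 2.57, 3.14, 3.14, 3.14, 3.14, 3.14].

### API

Orientations are given as a unit quaternion [w, x, y, z].
In Python, from cell import monitor, imaging, job_done, robot gives the robot as it stands.
- The arm moves only by the tool servo_tool, never from a script. Its argument "series" is one flat list of numbers, 6 for each row, row after row: the shift along the tool's x, y, z in cm, then the turn, a rotation vector about the tool's x, y, z in rad. In form: [dx, dy, dz, rx, ry, rz, dx, dy, dz, rx, ry, rz, ...]. A call has 1 to 10 rows; each row is the pose to reach, as a shift and turn from the pose commanded when the call began, along the tool's axes at that moment; what a row does not reach only later rows make up. A row lasts 1/12 s, in which the tool goes at most 41.7 mm and 7.16 degrees, less where a joint would pass 70% of its speed; a pose out of reach is approached as far as the arm can. A call with a gripper value outside its range is refused whole. "grip" is the opening, from 0 (shut) to 1 (fully open), set as the call begins (left out, the last holds). The fingers move at their own pace and stop on an object; "newtons" is the grip in N (left out, the last holds). Time passes only in rows, so rows that repeat a pose let the fingers close. It gives the time, the measured TCP pose, the force, the opening and the grip force at its end, in the units of the state.
- monitor.read_state(): the state, without advancing time (a new reading comes with each control period).
- imaging.snapshot(name): name is "scene" or "side" or "wrist"; returns a dict with "img" (480x640x3 uint8, blue, green, red), "depth" (480x640 float32, m along the optical axis (not along the pixel's ray), 0 where there is no reading), "mtx" (3x3 intrinsics, pixels), "k1" (the pictures are not rectified: a ray, as slopes to the right and down, at radius r is drawn at 1 + k1 r^2 times it, then the intrinsics apply), "R" (3x3) and "t" (3): a world point X has camera coordinates R X + t; the wrist camera has in their place "T_tool_cam" (4x4, takes a point from camera to tool coordinates, whose origin is the TCP and whose axes are the flange's). Camera axes: x right, y down, z forward; pixel columns grow to the right and rows downward; lengths in m; the calibration is good to about 2 mm. A picture is of the moment at which its call begins: read the wrist's pose just before it.
- job_done(): hands the job in; it is judged then, once.
The state is a dict: "time_s": time; "joint_positions": joint angles; "qvel": joint speeds; "joint_efforts": joint torques, N m; "eef_pos": TCP position; "eef_rot": TCP orientation; "wrist_force": force on the tool from outside, world axes, zero at the start; "ft_torque": the same for the moment, N m; "finger_gap": finger opening in m; "grasp_force": force on a finger pad.
Only numpy, scipy, OpenCV 4.12 (cv2) and the standard library are available. Lean on these libraries where they do the work, as an engineer would, in place of code of your own. Each camera call takes 0.05 s, during which the arm holds its last target. There are 200 camera calls.

### The job

The brass display stand in the bench vise is finished: slide the vise's jaw well open (a good 20 mm) by its upright grip plate, lift the stand straight up out of the vise, and set it down gently, upright on its foot, inside the shallow white tray. Leave the jaw open and do not disturb the flask, the tin or the mallet.

Things in the scene. Friction and masses are not known exactly. Their poses are not given: they have to be found in the camera images.
- vise: grey bench vise fixed to the bench, 250 x 120 mm. Origin: on the bench, below the middle of the clamping gap; x points from the sliding jaw to the fixed jaw (roughly away from the robot), y along the jaws, z up. Bed top at z = 30 mm, x -165 to +75 mm. Fixed jaw: 112 mm wide, inner face at x = +22.5 mm, top at z = 60 mm.
- jaw (a joint): opening of the sliding jaw in m: 0 shut (it starts 0 to 0.003), 0.05 at the end stop. It slides along the vise's -x and stays where it is left; friction about 5 N, damping 15 N s/m. Shut, its inner face is at vise x = -22.5 mm; it is 112 mm wide, 40 mm thick, top at z = 60 mm. Open it well clear: 20 mm or more.
- jaw_grip (a point): middle of the top edge of the sliding jaw's upright dark steel grip plate: 14 mm thick along the vise's x, 40 mm wide along its y, top 105 mm above the bench, free on all sides down to 60 mm above the bench. 85 mm to the -x side of the vise origin when shut; moves with the jaw. Axes as the vise's.
- stand: finished part: brass stand like an upside-down T, about 0.4 kg. Foot 44 (x) x 100 (y) x 6 mm; on it an upright plate 8 mm thick (x), 90 mm long (y), up to z = 71 mm, with two windows (z 20 to 59) beside a solid middle strip 34 mm wide. Origin: middle of the underside. Starts upright on the vise bed (z = 30 mm), x along the vise's x, within 10 mm of its middle in y.
- tray: shallow open white plastic tray, fixed to the bench, 160 (x) x 200 (y) x 22 mm high outside, walls and floor 6 mm thick. Origin: middle of its underside on the bench; z up. The stand fits in it at any yaw near the middle.
- flask: bystander: dark steel drinking flask, 68 mm diameter, 210 mm tall, loose; origin at the middle of its underside
- tin: bystander: round aluminium tin, 84 mm diameter, 36 mm high, loose; origin at the middle of its underside
- mallet: bystander: wooden mallet lying on the bench, 220 mm long along its x, loose; origin under its middle
- jaw_lip (a point): middle of the inner edge of the sliding jaw's steel lip (z 41 to 53 mm over the bench). The lip overhangs the stand's foot by 12 mm when shut, so the stand cannot rise until the jaw is about 14 mm open. Moves with the jaw; axes as the vise's.
Things that resemble listed ones, but are neither listed nor needed, are in the scene too. There is more than one size of the stand; the one meant has the size given above.

How it is judged:
On the way, in this order (a step that is already met when the one before it is completed fails the run):
1. the jaw is open by at least 18 mm while the stand still stands on the vise's bed (value of joint jaw above 0.018 m and z of stand in the frame of vise below 0.036 m and angle between stand's own z axis and vertical below 0.15 rad and horizontal distance between stand and vise below 0.06 m), for 0.2 s.
2. the stand is lifted above the jaws (at least 35 mm up) over the vise, roughly upright (z of stand in the frame of vise above 0.065 m and horizontal distance between stand and vise below 0.12 m and angle between stand's own z axis and vertical below 0.5 rad), for 0.05 s.
At the end, for the whole second after the job is handed in: The stand rests, released and still, upright (within about 5 degrees) with its whole foot on the tray's floor, anywhere inside the walls; the jaw is still open by at least 18 mm (z of stand in the frame of tray between 0.003 and 0.01 m and x of stand in the frame of tray between -0.056 and 0.056 m and y of stand in the frame of tray between -0.076 and 0.076 m and angle between stand's own z axis and vertical below 0.08 rad and linear speed of stand below 0.02 m/s and value of joint jaw above 0.018 m); the robot touches nothing.
It fails at once if the stand is dropped or thrown: it moves faster than 0.6 m/s (a fall of about 2 cm) with no finger on it (linear speed of stand above 0.6 m/s and contact force between the fingers and stand below 0.1 N).
It fails at once if the flask, tin or mallet is moved by more than 30 mm (distance of any of flask, tin, mallet from where it was at the start of the episode above 0.03 m).
It also fails if it takes over 45 s, if anything falls off the work surface, if the arm or the gripper's body presses on something with over 40 N, if the wrist force passes 120 N, or if a joint passes its speed limit or range.

## Working session

There is one attempt and no reset: what is moved stays moved. The work goes in short steps, Python scripts to look and compute and a tool call to move; the robot and the scene stay as the last step left them, time stands still between calls to the robot, and variables do not carry over. Pictures are saved under pics/ and viewed, at most 10 in all, crops included, and the job is handed in when it is done.

Besides the shell and the picture viewer there is one more tool, called after "Request:" as name(argument=value, ...) on one line, values as JSON. servo_tool: Moves the arm, as the interface text tells. Its arguments: {"type":"object","properties":{"series":{"type":"array","items":{"type":"number"}},"grip":{"type":"number"},"newtons":{"type":"number"}},"required":["series"]}

```bash
mkdir -p pics && ls
python3 - <<'E'
from cell import monitor, imaging, robot
import cv2, numpy as np, pickle
s=monitor.read_state(); print(s['eef_pos'],s['eef_rot'],s['time_s'],robot.tip_reach)
for n in("scene","side"):
    d=imaging.snapshot(n); cv2.imwrite(f"pics/{n}0.png",d['img']); pickle.dump(d,open(f"{n}0.pkl","wb"))
    print(n,d['mtx'].tolist(),d['k1'],(-d['R'].T@d['t']).round(3))
E
```

```text
pics
[0.21213576 0.61375776 0.21858137] [-1.38258215e-04  1.65635593e-01  9.86186601e-01 -9.05379205e-04] 0.0 0.014
scene [[443.5916821763601, 0.0, 316.98560500820196], [0.0, 443.5916821763601, 237.7215621694956], [0.0, 0.0, 1.0]] -0.1055872768642579 [ 1.329 -0.032  0.748]
side [[445.17978722857185, 0.0, 316.63565522232966], [0.0, 445.17978722857185, 233.70292673893536], [0.0, 0.0, 1.0]] 0.034301331437928295 [ 0.154 -0.545  0.723]
```

View pics/scene0.png

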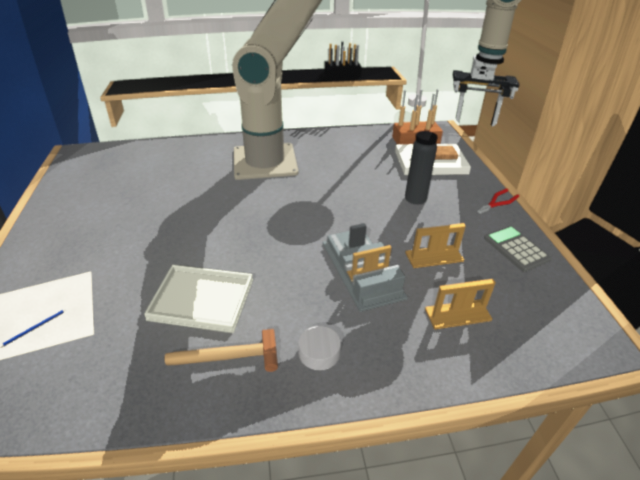

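View pics/side0.png

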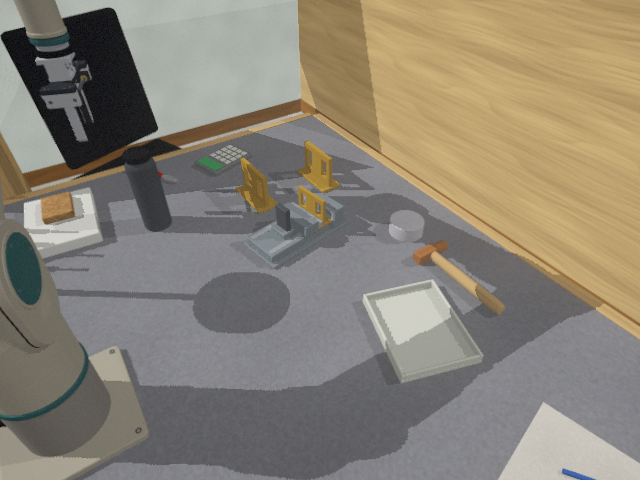

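The stand in the vise is at scene (370,262) and side (312,203). Lookalikes are the loose stands at scene (437,245) and (460,303), side (256,185) and (319,167). The white tray is at scene (200,297), side (420,330); the white dish with a sponge at scene (432,158) could be taken for it. The vise's stand is the one I want. I'll check it in one close crop.

```bash
cat > h.py <<'E'
import numpy as np, cv2, pickle
def load(n): return pickle.load(open(n,'rb'))
def dist(d): return np.array([d['k1'],0,0,0,0.])
def ray(d,u,v):
    # inverse of x*(1+k1 r^2)
    p=cv2.undistortPoints(np.array([[[u,v]]],float),d['mtx'],dist(d))[0,0]
    r=np.array([p[0],p[1],1.]); return -d['R'].T@d['t'], d['R'].T@r
def onz(d,u,v,z):
    c,r=ray(d,u,v); return c+r*(z-c[2])/r[2]
def tri(d1,p1,d2,p2):
    c1,r1=ray(d1,*p1);c2,r2=ray(d2,*p2)
    s=np.linalg.lstsq(np.c_[r1,-r2],c2-c1,rcond=None)[0]
    a=c1+s[0]*r1;b=c2+s[1]*r2; return (a+b)/2,np.linalg.norm(a-b)
def cloud(d):
    v,u=np.mgrid[0:480,0:640]; m=(d['depth']>0)
    uv=np.stack([u[m],v[m]],-1).astype(float)
    p=cv2.undistortPoints(uv[:,None],d['mtx'],dist(d))[:,0]
    z=d['depth'][m]; X=np.c_[p*z[:,None],z]
    return (X-d['t'])@d['R'], d['img'][m], uv
def proj(d,X):
    rv=cv2.Rodrigues(d['R'])[0]; return cv2.projectPoints(np.atleast_2d(X).astype(float),rv,np.asarray(d['t'],float),d['mtx'],dist(d))[0][:,0]
E
python3 - <<'E'
from h import *
a=load('scene0.pkl');b=load('side0.pkl')
def crop(d,x,y,w,h,k): return cv2.resize(d['img'][y:y+h,x:x+w],None,fx=k,fy=k,interpolation=cv2.INTER_CUBIC)
cv2.imwrite('pics/crop.png',np.vstack([crop(a,310,215,120,95,5)[:, :600],crop(b,235,175,120,95,5)])[:, :] if 0 else np.hstack([crop(a,315,215,100,95,4),crop(b,240,177,110,95,4)[:, :400]]))
for p,q in [((300,215),(0,0))]:pass
for n,d in(('a',a),('b',b)):
    X,c,uv=cloud(d); m=abs(X[:,2])<.02; print(n,np.median(X[m,2]))
    f=(X[:,0]>.25)&(X[:,0]<1)&(abs(X[:,1])<.5)&(X[:,2]>.098)&(X[:,2]<.112)
    print(X[f].round(3)[::max(1,f.sum()//12)])
E
```

```text
a -1.4056237580724954e-05
[[0.269 0.406 0.102]
 [0.315 0.428 0.112]
 [0.315 0.426 0.105]
 [0.515 0.213 0.105]
 [0.525 0.182 0.107]
 [0.528 0.205 0.104]
 [0.545 0.352 0.098]
 [0.595 0.251 0.099]
 [0.609 0.239 0.103]
 [0.61  0.216 0.101]
 [0.615 0.196 0.102]
 [0.619 0.175 0.099]
 [0.74  0.366 0.098]]
b 0.0010471123359624525
[[0.743 0.44  0.1  ]
 [0.744 0.329 0.098]
 [0.552 0.351 0.101]
 [0.602 0.24  0.099]
 [0.605 0.222 0.1  ]
 [0.607 0.207 0.102]
 [0.265 0.408 0.111]
 [0.275 0.408 0.104]
 [0.287 0.402 0.1  ]
 [0.272 0.402 0.1  ]
 [0.529 0.201 0.104]
 [0.518 0.195 0.102]
 [0.52  0.18  0.099]]
```

View pics/crop.png

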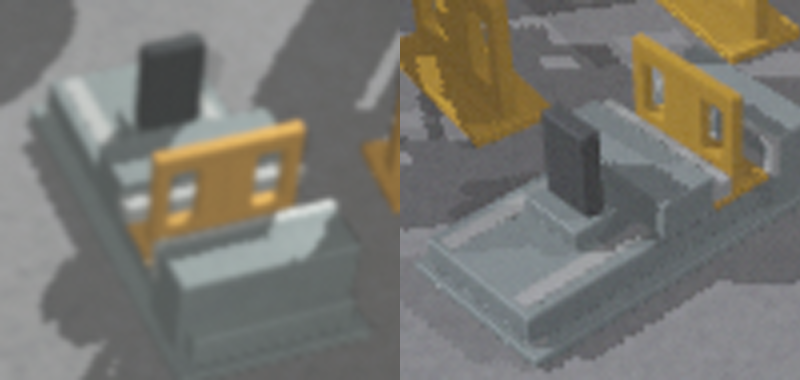

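The crop confirms it: the brass stand sits between the jaws with two windows and a solid middle. Its top edge runs scene (353,253)–(391,245), side (298,185)–(325,201). The dark grip plate's top is at scene (358,226), side (383-ish crop) (283,206).

Run:
```python
from h import *
a=load('scene0.pkl');b=load('side0.pkl')
L=tri(a,(353.2,253.2),b,(325,201.3));R=tri(a,(391,245.5),b,(298.5,185.3))
print('stand top',L,R,np.linalg.norm(L[0]-R[0]),'mid',(L[0]+R[0])/2)
g=tri(a,(357.8,226),b,(282.7,206.5));print('grip top mid',g)
for n,d in(('a',a),('b',b)):
    X,c,uv=cloud(d); c=c.astype(int)
    for nm,m in(('stand',(abs(X[:,0]-.607)<.05)&(abs(X[:,1]-.213)<.06)&(X[:,2]>.09)&(X[:,2]<.105)&(c[:,2]-c[:,0]>50)),
                ('grip',(abs(X[:,0]-.52)<.03)&(abs(X[:,1]-.195)<.04)&(X[:,2]>.07)&(X[:,2]<.11)),
                ('griptop',(abs(X[:,0]-.52)<.03)&(abs(X[:,1]-.195)<.04)&(X[:,2]>.1)&(X[:,2]<.11))):
        r=cv2.minAreaRect(X[m,:2].astype(np.float32)*1000); print(n,nm,m.sum(),[np.round(q,1) for q in r],X[m,2].max().round(3),X[m,:2].mean(0).round(4))
    m=(abs(X[:,0]-.7)<.2)&(abs(X[:,1]+.05)<.25)&(X[:,2]>.017)&(X[:,2]<.026)&(X[:,1]<.05)&(c.min(1)>100)
    r=cv2.minAreaRect(X[m,:2].astype(np.float32)*1000); print(n,'tray',m.sum(),[np.round(q,1) for q in r])
```

```text
stand top (array([0.61931133, 0.16254625, 0.10382417]), np.float64(0.004140674615380053)) (array([0.60264767, 0.2545406 , 0.10225586]), np.float64(0.0018222254819637536)) 0.09350453545239375 mid [0.6109795  0.20854342 0.10304002]
grip top mid (array([0.52540175, 0.19531515, 0.10540866]), np.float64(0.000477307785788283))
a stand 233 [array([609.3, 209. ]), array([12.3, 91.2]), np.float64(11.1)] 0.103 [0.611  0.2089]
a grip 241 [array([523.8, 194.4]), array([18.5, 40.1]), np.float64(12.2)] 0.108 [0.5269 0.1939]
a griptop 80 [array([522.8, 194.3]), array([16.4, 39.8]), np.float64(12.2)] 0.108 [0.5244 0.1944]
a tray 1672 [array([ 685.2, -108.4]), array([384. , 268.6]), np.float64(74.6)]
b stand 172 [array([609.9, 207.4]), array([11. , 92.1]), np.float64(9.6)] 0.105 [0.6092 0.2057]
b grip 220 [array([522.7, 194.6]), array([15.6, 43.6]), np.float64(11.8)] 0.108 [0.5209 0.1904]
b griptop 81 [array([523.3, 194.1]), array([15.1, 39.6]), np.float64(7.2)] 0.108 [0.5224 0.1931]
b tray 1684 [array([ 677.9, -117.1]), array([366.7, 249.4]), np.float64(72.8)]
```

```bash
cat >> h.py <<'E'
from scipy.spatial.transform import Rotation as Ro
def rot(q): return Ro.from_quat(np.roll(np.asarray(q,float),-1))
def target(ang):  # tool down, tool y at world angle ang (deg)
    a=np.radians(ang); y=np.array([np.cos(a),np.sin(a),0]); z=np.array([0,0,-1.]); return Ro.from_matrix(np.c_[np.cross(y,z),y,z])
def delta(s,p,ang):
    r=rot(s['eef_rot']); return (r.inv().apply(np.array(p)-s['eef_pos'])*100).round(2),(r.inv()*target(ang)).as_rotvec().round(3)
E
python3 - <<'E'
from h import *
from cell import monitor
s=monitor.read_state(); print(delta(s,[.523,.194,.33],10.5))
a=load('scene0.pkl');b=load('side0.pkl')
sc=[(175,267),(252,272),(240,331),(147,321)]
sd=[(363,297),(435,282),(481,356),(402,380)]
for d,l in((a,sc),(b,sd)):
    P=np.array([onz(d,*p,.022) for p in l]);print(P.round(3)[:,:2].tolist(),P.mean(0))
X,c,uv=cloud(a)
m=(X[:,2]>.03)&(X[:,0]<.5)&(X[:,0]>.2)&(X[:,1]>.25)&(X[:,1]<.5);print('flask',X[m].min(0),X[m].max(0))
E
```

```text
(array([-43.1 , -29.54, -11.08]), array([-1.000e-03,  1.000e-03,  1.055e+00]))
[[0.518, -0.245], [0.56, -0.062], [0.733, -0.093], [0.681, -0.29]] [ 0.62275545 -0.17245234  0.022     ]
[[0.561, -0.071], [0.716, -0.121], [0.655, -0.3], [0.502, -0.26]] [ 0.60861717 -0.18790683  0.022     ]
flask [0.25502028 0.40090594 0.03018226] [0.32398684 0.46622966 0.21293139]
```

Request:
servo_tool(series=[0,0,-11,0,0,0,0,0,-11,0,0,0,0,0,-11,0,0,0,-3,-2,-11,0,0,0.1,-6.4,-4.4,-11,0,0,0.2,-9.8,-6.7,-11,0,0,0.3,-13.2,-9,-11,0,0,0.4,-16.6,-11.4,-11,0,0,0.5,-20,-13.7,-11,0,0,0.6,-23.4,-16,-11,0,0,0.7], grip=0.55)

```text
time_s: 0.93
eef_pos: [0.3818, 0.3847, 0.3293]
eef_rot: [-0.0, 0.496, 0.868, -0.0]
wrist_force: [1.4, 0.5, 0.6]
finger_gap: 0.0514
grasp_force: 0.0
```

Run:
```python
from h import *
from cell import monitor
s=monitor.read_state(); print(s['time_s'],s['eef_pos'],delta(s,[.523,.194,.25],10.5))
```

```text
0.9333 [0.38180282 0.38471766 0.32930624] (array([-23.6 ,   2.47,   7.93]), array([-0.001,  0.   ,  0.35 ]))
```

Request:
servo_tool(series=[-3.9,0.4,0,0,0,0.06,-7.9,0.8,0,0,0,0.12,-11.8,1.2,0,0,0,0.18,-15.7,1.6,0,0,0,0.24,-19.6,2,2,0,0,0.3,-22,2.3,5,0,0,0.35,-23.4,2.5,7,0,0,0.35,-23.6,2.5,7.9,0,0,0.35,-23.6,2.5,7.9,0,0,0.35])

```text
time_s: 1.68
eef_pos: [0.5222, 0.1959, 0.2482]
eef_rot: [-0.001, 0.638, 0.77, -0.002]
wrist_force: [-1.1, 0.1, 0.3]
finger_gap: 0.0519
grasp_force: 0.0
```

Run:
```python
from h import *
from cell import monitor,imaging
s=monitor.read_state(); print(s['eef_pos'],s['eef_rot'],s['qvel'].round(2) if hasattr(s['qvel'],'round') else s['qvel'])
d=imaging.snapshot('wrist'); d['s']=s; pickle.dump(d,open('w1.pkl','wb'))
r=rot(s['eef_rot']).as_matrix(); T=np.eye(4);T[:3,:3]=r;T[:3,3]=s['eef_pos']
W=T@d['T_tool_cam']; d['R']=W[:3,:3].T; d['t']=-d['R']@W[:3,3]; pickle.dump(d,open('w1.pkl','wb'))
im=d['img'].copy()
cv2.imwrite('pics/w1.png',im); print(proj(d,[[.523,.194,.105],[.609,.208,.101]]), W[:3,3])
X,c,uv=cloud(d); c=c.astype(int)
for nm,m in(('stand',(abs(X[:,0]-.607)<.05)&(abs(X[:,1]-.213)<.07)&(X[:,2]>.094)&(X[:,2]<.11)&(c[:,2]-c[:,0]>40)),
  ('griptop',(abs(X[:,0]-.52)<.03)&(abs(X[:,1]-.195)<.04)&(X[:,2]>.1)&(X[:,2]<.112))):
    if m.sum()>5:
        r=cv2.minAreaRect(X[m,:2].astype(np.float32)*1000); print(nm,m.sum(),[np.round(q,1) for q in r],np.median(X[m,2]))
```

```text
[0.52223128 0.19588194 0.24823946] [-0.00120323  0.63823648  0.76983623 -0.00222177] [-0.04 -0.04 -0.02 -0.04 -0.    0.04 -0.01]
[[322.69079647 231.84904476]
 [411.72196987 233.06594026]] [0.5087298  0.2802132  0.41426335]
stand 945 [array([611. , 211.5]), array([ 9. , 90.1]), np.float64(10.4)] 0.10178705402144245
griptop 568 [array([524.3, 199.2]), array([13.5, 39. ]), np.float64(10.4)] 0.10558752726785342
```

View pics/w1.png

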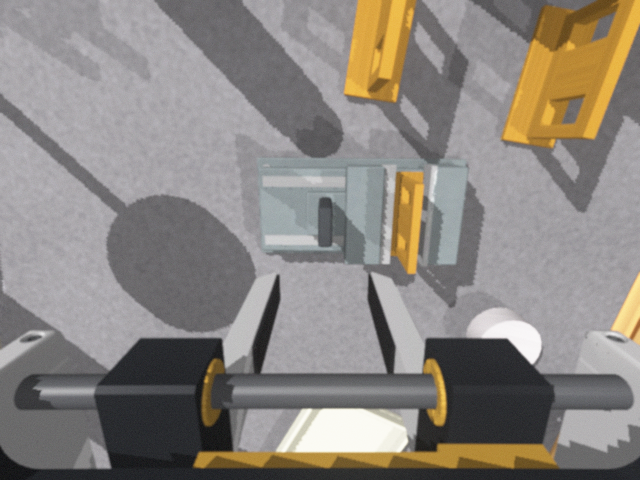

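The wrist view shows the grip plate top at (324,222) and the stand's plate at (410,222). Both agree with the outside cameras to about 4 mm, and the yaw is 10.4°. I'll go down over the grip plate.

Run:
```python
from h import *
from cell import monitor
s=monitor.read_state(); print(s['eef_pos'],delta(s,[.524,.197,.088],10.4))
```

```text
[0.52264077 0.19749723 0.24977527] (array([-0.08,  0.16, 16.18]), array([-0.002, -0.   ,  0.007]))
```

Request:
servo_tool(series=[0,0.15,3.5,0,0,0,0,0.15,7,0,0,0,0,0.15,10.5,0,0,0,0,0.15,13,0,0,0,0,0.15,15,0,0,0,0,0.15,16.2,0,0,0,0,0.15,16.2,0,0,0,0,0.15,16.2,0,0,0])

```text
time_s: 2.4
eef_pos: [0.5251, 0.1992, 0.0893]
eef_rot: [-0.0, 0.637, 0.771, 0.001]
wrist_force: [-0.0, -0.7, 0.6]
finger_gap: 0.0516
grasp_force: 0.0
```

Request:
servo_tool(series=[0,0,0,0,0,0,0,0,0,0,0,0,0,0,0,0,0,0,0,0,0,0,0,0,0,0,0,0,0,0,0,0,0,0,0,0], grip=0, newtons=20)

```text
time_s: 2.9
eef_pos: [0.5237, 0.1969, 0.0886]
eef_rot: [-0.001, 0.638, 0.77, -0.001]
wrist_force: [-5.1, -2.1, 3.5]
finger_gap: 0.015
grasp_force: 2.5
```

Request:
servo_tool(series=[0,0,0,0,0,0,0,0,0,0,0,0,0,-0.4,0,0,0,0,0,-0.9,0,0,0,0,0,-1.4,0,0,0,0,0,-1.9,0,0,0,0,0,-2.4,0,0,0,0,0,-2.9,0,0,0,0,0,-3.3,0,0,0,0,0,-3.3,0,0,0,0])

```text
time_s: 3.73
eef_pos: [0.494, 0.1915, 0.0886]
eef_rot: [0.001, 0.638, 0.77, 0.001]
wrist_force: [3.8, 2.5, -3.4]
finger_gap: 0.0141
grasp_force: 20.0
```

Request:
servo_tool(series=[0,0,0,0,0,0,0,0,0,0,0,0,0,0,0,0,0,0])

```text
time_s: 3.98
eef_pos: [0.494, 0.1915, 0.0886]
eef_rot: [0.001, 0.638, 0.77, 0.001]
wrist_force: [4.0, 2.4, -5.1]
finger_gap: 0.0139
grasp_force: 20.0
```

Request:
servo_tool(series=[0,0,0,0,0,0,0,0,0,0,0,0,0,0,0,0,0,0,0,0,-2,0,0,0,0,0,-5,0,0,0,0,0,-8,0,0,0,0,0,-11,0,0,0,0,0,-14,0,0,0,0,0,-14,0,0,0,0,0,-14,0,0,0], grip=0.45)

```text
time_s: 4.82
eef_pos: [0.493, 0.191, 0.2298]
eef_rot: [0.0, 0.638, 0.77, 0.001]
wrist_force: [-0.1, 0.4, -0.5]
finger_gap: 0.0423
grasp_force: 0.0
```

Run:
```python
from h import *
from cell import monitor,imaging
s=monitor.read_state(); print(s['eef_pos'],delta(s,[.611,.211,.22],10.4),s['finger_gap'])
d=imaging.snapshot('wrist')
r=rot(s['eef_rot']).as_matrix(); T=np.eye(4);T[:3,:3]=r;T[:3,3]=s['eef_pos']
W=T@d['T_tool_cam']; d['R']=W[:3,:3].T; d['t']=-d['R']@W[:3,3]
for n,d in(('w',d),('scene',imaging.snapshot('scene')),('side',imaging.snapshot('side'))):
  pickle.dump(d,open(n+'2.pkl','wb'))
  X,c,uv=cloud(d); c=c.astype(int)
  for nm,m in(('stand',(abs(X[:,0]-.607)<.05)&(abs(X[:,1]-.213)<.07)&(X[:,2]>.094)&(X[:,2]<.11)&(c[:,2]-c[:,0]>40)),
   ('griptop',(abs(X[:,0]-.495)<.03)&(abs(X[:,1]-.19)<.04)&(X[:,2]>.1)&(X[:,2]<.112))):
    if m.sum()>5:
        r=cv2.minAreaRect(X[m,:2].astype(np.float32)*1000); print(n,nm,m.sum(),[np.round(q,1) for q in r],np.median(X[m,2]))
```

```text
[0.4929793  0.19101259 0.22983398] (array([-0.25, 11.97,  1.01]), array([ 0.002, -0.001,  0.007])) 0.04231915693724807
w stand 1127 [array([610.9, 211.5]), array([ 9.6, 90.1]), np.float64(10.1)] 0.10166591876720724
w griptop 636 [array([495.5, 194. ]), array([13.7, 38.6]), np.float64(10.6)] 0.10555984593453098
scene stand 180 [array([608.2, 208.4]), array([14.8, 90.7]), np.float64(10.7)] 0.10033066432557379
scene griptop 78 [array([495.1, 190.1]), array([16.1, 39.5]), np.float64(12.7)] 0.10412862721191361
side stand 141 [array([611.2, 207.4]), array([12.7, 91.7]), np.float64(11.0)] 0.10072885415563629
side griptop 81 [array([494.4, 189.7]), array([14.4, 38.7]), np.float64(6.9)] 0.10489621941626767
```

Request:
servo_tool(series=[0,3.5,0,0,0,0,0,7,0,0,0,0,-0.2,10,0,0,0,0,-0.4,11.9,1,0,0,0,-0.4,11.9,4.5,0,0,0,-0.4,11.9,8,0,0,0,-0.4,11.9,11,0,0,0,-0.4,11.9,13.5,0,0,0,-0.4,11.9,14.6,0,0,0,-0.4,11.9,14.6,0,0,0])

```text
time_s: 5.8
eef_pos: [0.6073, 0.2082, 0.0783]
eef_rot: [-0.002, 0.638, 0.77, -0.004]
wrist_force: [-0.9, -0.1, -0.5]
finger_gap: 0.0424
grasp_force: 0.0
```

Request:
servo_tool(series=[0,0,0,0,0,0,0,0,0,0,0,0,0,0,0,0,0,0])

```text
time_s: 6.05
eef_pos: [0.6115, 0.2096, 0.0842]
eef_rot: [0.001, 0.638, 0.77, 0.001]
wrist_force: [-0.1, -0.1, 0.3]
finger_gap: 0.0422
grasp_force: 0.0
```

Request:
servo_tool(series=[0,0,0,0,0,0,0,0,0,0,0,0,0,0,0,0,0,0,0,0,0,0,0,0,0,0,0,0,0,0,0,0,0,0,0,0,0,0,0,0,0,0,0,0,0,0,0,0], grip=0, newtons=30)

```text
time_s: 6.72
eef_pos: [0.61, 0.2092, 0.0825]
eef_rot: [-0.0, 0.638, 0.77, -0.0]
wrist_force: [-1.1, -0.6, 2.1]
finger_gap: 0.0079
grasp_force: 30.0
```

Request:
servo_tool(series=[0,0,-0.4,0,0,0,0,0,-1.2,0,0,0,0,0,-2.2,0,0,0,0,0,-3.4,0,0,0,0,0,-4.8,0,0,0,0,0,-6.2,0,0,0,0,0,-7.6,0,0,0,0,0,-9,0,0,0,0,0,-10,0,0,0,0,0,-10,0,0,0])

```text
time_s: 7.55
eef_pos: [0.6121, 0.2096, 0.1858]
eef_rot: [0.001, 0.638, 0.77, 0.002]
wrist_force: [-0.1, 0.1, -2.9]
finger_gap: 0.0075
grasp_force: 30.0
```

Run:
```python
from h import *
from cell import monitor,imaging
s=monitor.read_state(); print(s['eef_pos'],s['finger_gap'],s['grasp_force'],delta(s,[.612,-.182,.18],-17))
for n in('scene','side'):
  d=load(n+'2.pkl'); X,c,uv=cloud(d)
  m=(X[:,0]>.45)&(X[:,0]<.78)&(X[:,1]<-.03)&(X[:,1]>-.36)&(X[:,2]>.018)&(X[:,2]<.026)
  r=cv2.minAreaRect(X[m,:2].astype(np.float32)*1000);print(n,m.sum(),[np.round(q,1) for q in r])
  # cut-off of floating bits: largest component
  img=np.zeros((400,400),np.uint8); ij=((X[m,:2]-[.4,-.4])*1000).astype(int); img[ij[:,0].clip(0,399),ij[:,1].clip(0,399)]=255
  img=cv2.dilate(img,np.ones((9,9)));k,lab,st,ce=cv2.connectedComponentsWithStats(img);j=1+st[1:,4].argmax()
  q=X[m][lab[ij[:,0],ij[:,1]]==j]; r=cv2.minAreaRect(q[:,:2].astype(np.float32)*1000);print([np.round(v,1) for v in r])
sd=imaging.snapshot('side'); sc=imaging.snapshot('scene')
cv2.imwrite('pics/lift.png',np.hstack([sc['img'][150:400,130:530],sd['img'][130:380,180:580]]))
```

```text
[0.61211689 0.20962356 0.18578804] 0.007516061994383232 29.990486204624176 (array([-38.47,  -7.33,   0.51]), array([ 0.005, -0.002,  0.485]))
scene 1178 [array([ 643.8, -164.1]), array([268. , 272.3]), np.float64(90.0)]
[array([ 611.8, -181.7]), array([202.7, 162.9]), np.float64(72.8)]
side 1702 [array([ 643.5, -165.8]), array([271.1, 272.5]), np.float64(89.9)]
[array([ 612. , -182.5]), array([202.4, 162. ]), np.float64(72.7)]
```

View pics/lift.png

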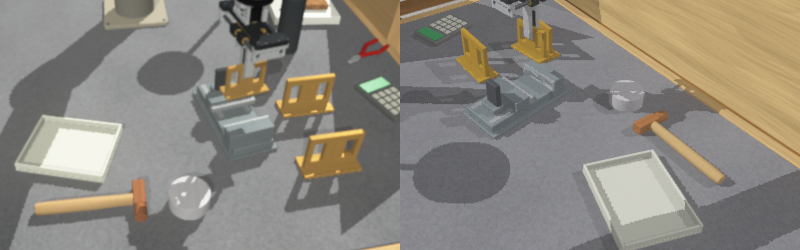

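The stand is up clear of the vise and upright: crop left (245,80), right (535,42). The tray is at (0.612, -0.182), yaw -17°, and measures 202x162, as it must. I'll carry the stand over.

Request:
servo_tool(series=[-1.5,-0.3,0,0,0,0.03,-4,-0.8,0,0,0,0.08,-7,-1.3,0,0,0,0.13,-10,-1.9,0,0,0,0.18,-13,-2.5,0,0,0,0.23,-16,-3,0,0,0,0.28,-19,-3.6,0,0,0,0.33,-22,-4.2,0,0,0,0.38,-25,-4.8,0,0,0,0.43,-28,-5.3,0,0,0,0.485])

```text
time_s: 8.48
eef_pos: [0.6089, -0.0786, 0.1815]
eef_rot: [-0.001, 0.805, 0.593, -0.001]
wrist_force: [-0.6, -0.1, -4.8]
finger_gap: 0.0076
grasp_force: 30.0
```

Run:
```python
from h import *
from cell import monitor
s=monitor.read_state(); print(s['eef_pos'],delta(s,[.612,-.182,.0585],-17.2),s['finger_gap'])
```

```text
[ 0.60887619 -0.07856582  0.1815305 ] (array([-9.77,  3.4 , 12.31]), array([-0.002,  0.001, -0.002])) 0.007634528267356587
```

Request:
servo_tool(series=[-2.5,0.9,0,0,0,0,-5,1.8,0,0,0,0,-7,2.5,0,0,0,0,-8.6,3,0,0,0,0,-9.6,3.4,0,0,0,0,-9.7,3.4,2,0,0,0,-9.7,3.4,4,0,0,0,-9.7,3.4,6,0,0,0,-9.7,3.4,7.5,0,0,0,-9.7,3.4,8.5,0,0,0])

```text
time_s: 9.32
eef_pos: [0.6129, -0.178, 0.0949]
eef_rot: [-0.002, 0.804, 0.594, -0.001]
wrist_force: [0.9, 0.6, -3.3]
finger_gap: 0.0079
grasp_force: 30.0
```

Request:
servo_tool(series=[0,0,0.3,0,0,0,0,0,0.6,0,0,0,0,0,0.6,0,0,0,0,0,0.6,0,0,0])

```text
time_s: 9.65
eef_pos: [0.6152, -0.1787, 0.0922]
eef_rot: [0.001, 0.804, 0.595, 0.0]
wrist_force: [-0.3, 1.1, -3.9]
finger_gap: 0.0075
grasp_force: 30.0
```

Run:
```python
from h import *
from cell import monitor,imaging
s=monitor.read_state(); print(s['eef_pos'],delta(s,[.612,-.182,.0585],-17.2),s['finger_gap'],s['wrist_force'])
d=imaging.snapshot('side');e=imaging.snapshot('scene')
cv2.imwrite('pics/tr.png',np.hstack([cv2.resize(x,(400,400)) for x in(d['img'][230:390,340:500],e['img'][200:360,120:280])]))
```

```text
[ 0.61524276 -0.17867172  0.09222819] (array([-0.41, -0.22,  3.37]), array([0.001, 0.   , 0.003])) 0.0074521602181875 [-0.31892935  1.13419624 -3.92622469]
```

View pics/tr.png

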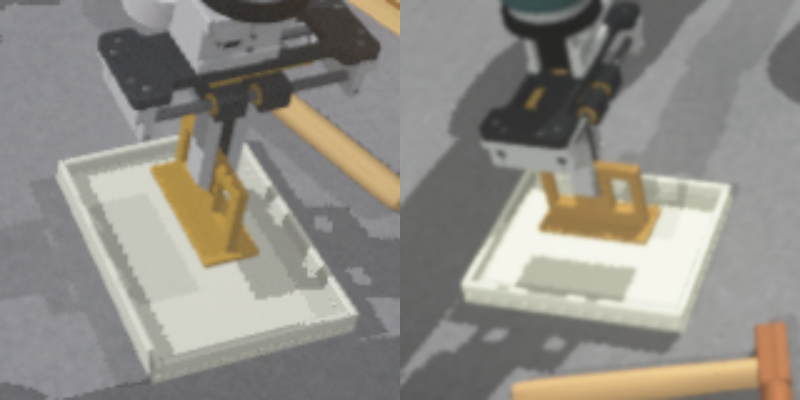

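Both views show the stand upright over the tray floor, inside the walls, with about 3 cm to go.

Request:
servo_tool(series=[-0.2,-0.2,0.4,0,0,0,-0.4,-0.2,1,0,0,0,-0.4,-0.2,1.6,0,0,0,-0.4,-0.2,2.1,0,0,0,-0.4,-0.2,2.5,0,0,0,-0.4,-0.2,2.8,0,0,0,-0.4,-0.2,2.8,0,0,0,-0.4,-0.2,2.8,0,0,0])

```text
time_s: 10.42
eef_pos: [0.6115, -0.1816, 0.0632]
eef_rot: [-0.0, 0.804, 0.595, -0.0]
wrist_force: [-0.4, -0.7, -3.9]
finger_gap: 0.0077
grasp_force: 30.0
```

Request:
servo_tool(series=[0,0,0.1,0,0,0,0,0,0.2,0,0,0,0,0,0.3,0,0,0,0,0,0.4,0,0,0,0,0,0.4,0,0,0,0,0,0.4,0,0,0])

```text
time_s: 10.92
eef_pos: [0.6115, -0.1816, 0.0594]
eef_rot: [-0.0, 0.804, 0.595, -0.0]
wrist_force: [-1.1, 0.2, -3.5]
finger_gap: 0.0078
grasp_force: 30.0
```

Not yet touching, so 1 mm at a time.

Request:
servo_tool(series=[0,0,0.05,0,0,0,0,0,0.1,0,0,0,0,0,0.1,0,0,0,0,0,0.1,0,0,0])

```text
time_s: 11.25
eef_pos: [0.6116, -0.1817, 0.0585]
eef_rot: [0.0, 0.804, 0.595, 0.0]
wrist_force: [-0.9, 0.1, -4.0]
finger_gap: 0.0076
grasp_force: 30.0
```

Request:
servo_tool(series=[0,0,0.05,0,0,0,0,0,0.1,0,0,0,0,0,0.1,0,0,0,0,0,0.1,0,0,0])

```text
time_s: 11.58
eef_pos: [0.6117, -0.1817, 0.0584]
eef_rot: [0.0, 0.804, 0.595, 0.0]
wrist_force: [-3.7, 1.0, 5.9]
finger_gap: 0.0078
grasp_force: 30.0
```

Contact at 0.0584, as expected. I'll release and rise.

Request:
servo_tool(series=[0,0,0,0,0,0,0,0,0,0,0,0,0,0,0,0,0,0,0,0,0,0,0,0,0,0,0,0,0,0,0,0,0,0,0,0], grip=0.4)

```text
time_s: 12.08
eef_pos: [0.6116, -0.1817, 0.0573]
eef_rot: [-0.0, 0.804, 0.595, -0.0]
wrist_force: [-0.6, -0.1, -1.0]
finger_gap: 0.037
grasp_force: 0.0
```

Request:
servo_tool(series=[0,0,-1,0,0,0,0,0,-3,0,0,0,0,0,-6,0,0,0,0,0,-9,0,0,0,0,0,-12,0,0,0,0,0,-15,0,0,0,0,0,-15,0,0,0,0,0,-15,0,0,0,0,0,-15,0,0,0])

```text
time_s: 12.83
eef_pos: [0.6112, -0.1813, 0.2075]
eef_rot: [-0.0, 0.804, 0.595, 0.0]
wrist_force: [-0.2, 0.8, -0.1]
finger_gap: 0.0378
grasp_force: 0.0
```

Run:
```python
from h import *
from cell import monitor,imaging
d=imaging.snapshot('side');e=imaging.snapshot('scene')
cv2.imwrite('pics/end.png',np.hstack([cv2.resize(d['img'][150:400,240:520],(400,357)),cv2.resize(e['img'][200:400,120:420],(400,357))]))
for x in(d,e):
  X,c,uv=cloud(x);c=c.astype(int)
  m=(np.hypot(X[:,0]-.612,X[:,1]+.182)<.06)&(X[:,2]>.06)&(X[:,2]<.085)&(c[:,2]-c[:,0]>40)
  r=cv2.minAreaRect(X[m,:2].astype(np.float32)*1000);print([np.round(q,1) for q in r],X[m,2].max())
  m=(abs(X[:,0]-.495)<.03)&(abs(X[:,1]-.19)<.04)&(X[:,2]>.1)&(X[:,2]<.112);print('grip',X[m].mean(0))
```

```text
[array([ 611.8, -182.7]), array([93.9, 10. ]), np.float64(73.3)] 0.08090729670753533
grip [0.49400941 0.18785283 0.10450377]
[array([ 612.3, -181.3]), array([90.8, 12.5]), np.float64(72.2)] 0.07893208503684335
grip [0.49553629 0.18980764 0.10401968]
```

View pics/end.png

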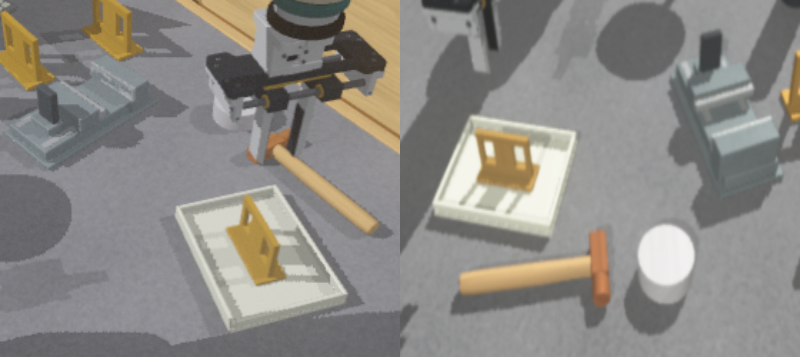

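The stand is upright in the middle of the tray (crop left (255,240), right (507,160)). The jaw is still open, the gripper is clear, and the mallet and tin look undisturbed.

```bash
python3 -c "
from cell import job_done
print(job_done())"
```

```text
the job is handed in; nothing more can be done
None
```

The job is handed in, with no verdict returned: the last pictures show the stand upright and released in the middle of the tray, the jaw about 29 mm open by measurement, and the tin and mallet where they were; I did not re-check the flask, but the arm passed well above it.

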